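Press a label holder home behind the lip of a key-top tray

TASK

Take the white label holder out of its grooved wooden stand, slip it upright behind the brass lip of the walnut tray that has no label yet, window facing outwards, and feel it down without ramming it until it sits fully home on the slot's floor with the sprung clip pushed right down. The clip pushes it up again when let go, so finish while still pressing it home: do not let go at the end. Leave the awl, the tuning lever and the glass insulator where they are.

Things in the scene. Friction and masses are not known exactly. Their poses are not given: they have to be found in the camera images.
- label_center (a point): Centre of the loose label holder: a white plate 8 mm thick (its x), 80 mm wide (y), 70 mm high (z, up), 50 to 100 g. A brass-framed paper window is on the upper part of its -x side. It starts upright in the stand's groove, foot 8 mm above the bench, its upper 50 mm free above the stand. Fully home, this centre is 65 mm above the bench (35 mm above the slot's floor).
- label_face (a point): Middle of the label holder's window side: 4 mm from label_center along the holder's -x.
- stand: Fixed wooden stand, 60 (x) by 110 (y) by 28 mm high, with an open groove 11.6 mm wide and 20 mm deep along its y through the middle. Origin: centre of the underside, on the bench; z up.
- tray: Fixed walnut tray with no label; three white key tops lie in it. About 130 mm wide (y) and deep (x), walls 55 mm high; origin on the bench under the tray, z up, front (-x) roughly to the robot. Along the front a 4 mm brass lip leaves a slot open to the top, centred at x = -60 mm, y = 0. The holder stands in it with its axes parallel to the tray's, window side to -x (outwards).
- slot_mouth (a point): Middle of the slot's mouth in the unlabelled tray; axes as the tray's. The slot is 11.5 mm wide in x and 92 mm long in y; this point is 48 mm above the bench, 18 mm above the slot's floor. Above this height both long edges flare outwards at 45 degrees, up to 54 mm above the bench.
- full_tray: The other tray, of the same shape, holding piano hammers; it already has its label holder, fixed in its slot and standing up to 100 mm above the bench. Which tray is left or right varies. Origin and axes as for the tray.
- clip (a joint): Sprung brass clip in the middle of the slot's floor, 20 mm wide in y. 0 m: up, its top 8 mm above the slot's floor; 0.008 m: pushed right down, flush with the floor. It resists with about 4 N at first and 10 N when right down, and springs back.
- awl: Bystander: voicing awl lying on the bench, 160 mm long, origin near its middle, tip to its +x.
- lever: Bystander: tuning lever lying on the bench, 265 mm long along its x, with an upright 45 mm high steel head at its +x end.
- insulator: Bystander: squat green glass insulator standing on the bench, 72 mm across and 45 mm high; origin at the centre of its underside.
Not all that is in view belongs to the job. Of the things that look like the part that bears label_center, the larger one is meant.

How it is judged:
On the way, in this order (a step that is already met when the one before it is completed fails the run):
1. the label holder is lifted clear of the stand (height (world z) of label_center above 0.075 m), for 0.1 s.
2. its foot is behind the lip of the unlabelled tray (z of label_center in the frame of slot_mouth below 0.032 m and x of label_center in the frame of slot_mouth between -0.008 and 0.008 m and y of label_center in the frame of slot_mouth between -0.012 and 0.012 m), for 0.05 s.
At the end, for the whole second after the job is handed in: The label holder stands behind the lip of the unlabelled tray, window side out, upright within 0.12 rad, its foot within 2.5 mm of the slot's floor, the clip pushed at least 6 of its 8 mm down and pressing on the holder with over 3 N, the fingers still on the holder (z of label_center in the frame of slot_mouth below 0.0195 m and x of label_center in the frame of slot_mouth between -0.004 and 0.004 m and y of label_center in the frame of slot_mouth between -0.01 and 0.01 m and x of label_face in the frame of slot_mouth below 0 m and angle between label_center's own z axis and vertical below 0.12 rad and value of joint clip above 0.006 m and contact force between label and clip above 3 N and contact force between the fingers and label above 3 N); the arm keeps its last pose, push and grip.
It fails at once if the label holder was rammed against the tray (over 60 N) (contact force between label and tray above 60 N).
It fails at once if a bystander was moved over 20 mm (distance of any of awl, lever, insulator from where it was at the start of the episode above 0.02 m).
It also fails if it takes over 42 s, if anything falls off the work surface, if the arm or the gripper's body presses on something with over 40 N, if the wrist force passes 120 N, or if a joint passes its speed limit or range.

ROBOT

A 6-joint arm with a two-finger parallel gripper is mounted at the origin on the work surface. World frame = base frame: x ahead of the robot, y to its left, z up, the work surface at z = 0. Lengths are in m, angles in rad, forces in N, time in s.
With the tool pointing down it reaches from about 0.325 to 0.75 m from the base axis. Payload 7.6 kg.
Tool frame: the origin (TCP) lies midway between the tips of the shut fingers; the grasp point (between the pads) lies r.tcp_to_grasp behind it (r.tcp_to_grasp is the distance from the TCP to the grasp point, in m); x points along the fingers, y is the direction in which the jaws open and shut, and the axes are right-handed (so a half turn about x gives the same grasp; the last joint's range is limited). The gripper opens to 85 mm and grips with 20 to 120 N. Pads are 22 mm wide; open, the fingers measure 114 mm over their backs; the gripper's body (76 mm by 85 mm) begins 54 mm behind the grasp point. The pads swing forward as they close: fully open they stand 13 mm farther back than shut.
Start: joints at [-1.254, 0.052, 1.401, -0, 1.689, -0.07], TCP at [0.198, -0.486, 0.231] pointing down, gripper open.
Joint ranges: [-2.9, 2.9], [-0.91, 2.17], [0.12, 2.37], [-1.06, 4.2], [0.26, 2.73], [-2.93, 2.93]. Speed limits (rad/s): [2.57, 2.57, 3.01, 3.14, 3.14, 3.14].

INTERFACE

Orientations are given as [roll, pitch, yaw] about the fixed x, y, z axes, in that order (R = Rz(yaw) Ry(pitch) Rx(roll)).
In Python, from station import r gives the robot as it stands.
- The arm moves only by the shell command python3 -m crank 'ROWS' [OPENING] [FORCE]. ROWS is JSON, a list of rows, each a list of 2 entries, a list of its own where there are three numbers: the shift along the tool's x, y, z in mm, then the turn, a rotation vector about the tool's x, y, z in degrees. A call has 1 to 5 rows; each row is the pose to reach, as a shift and turn from the pose measured when the call began, along the tool's axes at that moment; what a row does not reach only later rows make up. A row lasts 1/12 s, in which the tool goes at most 41.7 mm and 7.16 degrees, less where a joint would pass 70% of its speed; a pose out of reach is approached as far as the arm can. A call with a gripper value outside its range is refused whole. OPENING is the closure, from 0 (fully open) to 1 (shut), set as the call begins (- or left out, the last holds). The fingers move at their own pace and stop on an object; FORCE is the grip in N (left out, the last holds). Time passes only in rows, so rows that repeat a pose let the fingers close. It gives the time, the measured TCP pose, the force and the opening at its end, in the units of the state.
- r.get_state(): the state, without advancing time (a new reading comes with each control period).
- r.read_camera(name): name is "side" or "top" or "wrist"; returns the picture (384x512x3 uint8, red, green, blue); there is no depth.
- r.calibration(name): a dict with "mtx" (3x3 intrinsics, pixels), "distortion" ([k1, k2, p1, p2, k3] as OpenCV has them; the pictures are not rectified), "rvec" (rotation vector, rad) and "tvec" (3), from world to camera coordinates, as OpenCV has them. Camera axes: x right, y down, z forward; pixel columns grow to the right and rows downward; lengths in m; the calibration is good to about 2 mm. A picture is of the moment at which its call begins: read the wrist's pose just before it. calibration takes no time and is no camera call; for the wrist camera it gives the pose at the moment of the call.
- r.job_done(): hands the job in, once; it reports no verdict.
Trained networks look in the newest picture that a camera, given by its name, has taken for a name from the list of things; names that differ only in an ending like _2 or _b are one class to them, and where a whole thing is asked for, a point or a joint stands for the part that bears it (a point fixed in the world has none). Each returns a list of dicts, best first, with "confidence" (0 to 1); they miss things now and then, are a little off and sometimes report something else, mostly with a low value. They report only what shows in the picture. A call takes as long as a camera call. They do not tell look-alikes from the thing itself.
- r.regions_of(label, camera): "mask" (384x512 bool, what is visible of it) and "bbox" ([left, top, right, bottom] in pixels, round what is visible of it).
The state is a dict: "time_s": time; "qpos": joint angles; "joint_vel": joint speeds; "joint_efforts": joint torques, N m; "tool_pos": TCP position; "ee_rot": TCP orientation; "ft_force": force on the tool from outside, world axes, zero at the start; "moment": the same for the moment, N m; "grip_width": finger opening in m.
Only numpy, scipy, OpenCV 4.12 (cv2) and the standard library are available. Lean on these libraries where they do the work, as an engineer would, in place of code of your own. Each camera call takes 0.05 s, during which the arm holds its last target.

## Working session

There is one attempt and no reset: what is moved stays moved. The work goes in short steps, Python scripts to look and compute and a shell command to move; the robot and the scene stay as the last step left them, time stands still between calls to the robot, and variables do not carry over. Pictures are saved under pics/ and viewed, and the job is handed in when it is done.

```bash
ls; mkdir -p pics; python3 - <<'E'
from station import r
import cv2,numpy as np
print(r.get_state(), r.tcp_to_grasp)
for n in ("side","top","wrist"):
    im=r.read_camera(n); cv2.imwrite(f"pics/{n}0.png",im[:,:,::-1])
    c=r.calibration(n); print(n,{k:np.round(np.array(v),4).tolist() for k,v in c.items()})
    np.save(f"pics/{n}0.npy",im)
    np.save(f"{n}_cal.npy",c,allow_pickle=True)
E
```

```text
pics
{'time_s': 0.0, 'qpos': array([-1.25428027e+00,  5.28668488e-02,  1.40173747e+00, -4.47490174e-06,
        1.68857301e+00, -7.02974628e-02]), 'joint_vel': array([-4.36954703e-04,  9.99633684e-04,  4.76957863e-04, -4.02141860e-04,
       -1.59861952e-03,  5.98272433e-05]), 'joint_efforts': array([ 6.71101880e-04, -3.81670189e+01, -3.60187662e+01, -7.20326830e-05,
        6.13824712e-03,  1.40024031e-05]), 'tool_pos': array([ 0.19797952, -0.48591989,  0.23045024]), 'ee_rot': array([-1.63828898,  1.56921164,  1.89011667]), 'ft_force': array([-0.15291907, -0.50020347, -0.1211801 ]), 'moment': array([-0.01905569,  0.0374287 , -0.0118099 ]), 'grip_width': 0.08525189578126004} 0.0187
side {'mtx': [[448.5644, 0.0, 258.4722], [0.0, 448.5644, 183.4065], [0.0, 0.0, 1.0]], 'distortion': [-0.0311, 0.0, 0.0, 0.0, 0.0], 'rvec': [0.2385, -2.6737, 1.4127], 'tvec': [0.483, 0.0701, 1.3107]}
top {'mtx': [[452.219, 0.0, 259.5225], [0.0, 452.219, 192.5824], [0.0, 0.0, 1.0]], 'distortion': [-0.0223, 0.0, 0.0, 0.0, 0.0], 'rvec': [2.0954, -2.1189, 0.2253], 'tvec': [0.0764, 0.4868, 1.0729]}
wrist {'mtx': [[279.9725, 0.0, 253.3064], [0.0, 279.9725, 191.8429], [0.0, 0.0, 1.0]], 'distortion': [-0.0289, 0.0, 0.0, 0.0, 0.0], 'rvec': [-2.3982, 1.6122, 0.2392], 'tvec': [-0.5244, -0.0373, 0.3799]}
```

View pics/side0.png

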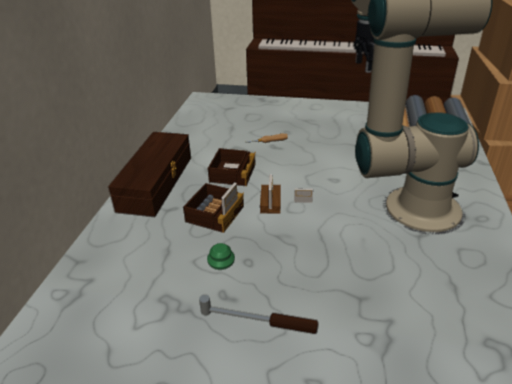

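View pics/top0.png

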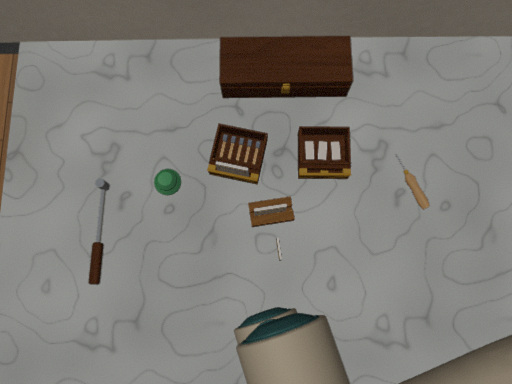

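View pics/wrist0.png

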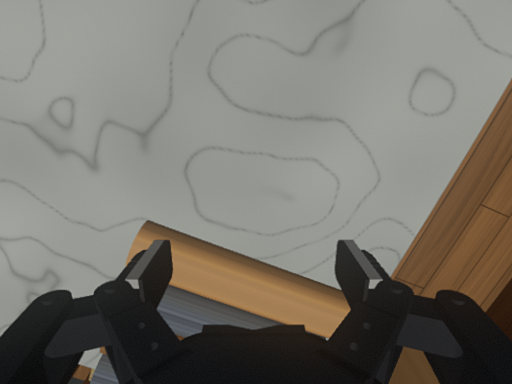

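```bash
cat > h.py <<'E'
from station import r
import cv2,numpy as np
from scipy.optimize import least_squares
from scipy.spatial.transform import Rotation as R
def proj(P,c):
    p,_=cv2.projectPoints(np.asarray(P,float).reshape(-1,1,3),np.array(c["rvec"],float),np.array(c["tvec"],float),np.array(c["mtx"],float),np.array(c["distortion"],float)); return p.reshape(-1,2)
def back(px,z,c):
    px=np.asarray(px,float).reshape(-1,1,2)
    u=cv2.undistortPoints(px,np.array(c["mtx"],float),np.array(c["distortion"],float)).reshape(-1,2)
    M=cv2.Rodrigues(np.array(c["rvec"],float))[0];o=-M.T@np.array(c["tvec"],float).ravel()
    d=np.c_[u,np.ones(len(u))]@M
    return o+d*((z-o[2])/d[:,2])[:,None]
E
python3 - <<'E'
from h import *
for n in ("top","side"):
    c=np.load(f"{n}_cal.npy",allow_pickle=True).item()
    M=cv2.Rodrigues(np.array(c["rvec"],float))[0];print(n,"pos",-M.T@np.array(c["tvec"],float).ravel())
    r.read_camera(n)
    out={}
    for l in ("label_center","stand","tray","full_tray","slot_mouth"):
        try: L=r.regions_of(l,n)
        except Exception as e: print(l,e); continue
        for i,d in enumerate(L):
            ys,xs=np.nonzero(d["mask"]); 
            print(n,l,round(d["confidence"],2),d["bbox"],len(xs),back([[xs.mean(),ys.mean()]],0.03,c).round(3)[0][:2] if len(xs) else 0)
            out[f"{l}{i}"]=d["mask"]
    np.savez(f"m_{n}.npz",**out)
im=cv2.imread("pics/top0.png");cv2.imwrite("pics/topc.png",cv2.resize(im[110:270,195:365],None,fx=4.4,fy=3.7,interpolation=cv2.INTER_CUBIC))
im=cv2.imread("pics/side0.png");cv2.imwrite("pics/sidec.png",cv2.resize(im[140:240,175:325],None,fx=5.3,fy=5.3,interpolation=cv2.INTER_CUBIC))
E
```

```text
top pos [0.24768672 0.07023724 1.15221864]
top label_center 0.81 [254.8, 208.3, 288.8, 216.3] 184 [0.45  0.046]
top label_center 0.44 [273.8, 238.3, 281.0, 259.7] 66 [0.352 0.026]
top label_center 0.37 [299.1, 123.9, 352.1, 179.8] 2714 [ 0.598 -0.097]
top label_center 0.36 [249.1, 195.8, 295.0, 227.4] 854 [0.443 0.041]
top stand 0.59 [246.8, 198.5, 292.9, 227.2] 800 [0.443 0.044]
top tray 0.59 [299.2, 123.2, 351.4, 179.8] 2753 [ 0.598 -0.097]
top tray 0.54 [399.8, 156.6, 428.5, 207.0] 394 [ 0.496 -0.329]
top full_tray 0.89 [210.0, 120.3, 267.6, 185.9] 2657 [0.597 0.126]
top full_tray 0.28 [254.5, 206.8, 286.0, 211.5] 243 [0.449 0.045]
top slot_mouth 0.59 [293.8, 124.4, 353.6, 179.6] 2758 [ 0.598 -0.096]
side pos [0.25988014 1.11390475 0.80479701]
side label_center 0.73 [291.2, 192.5, 309.9, 202.0] 202 [0.35  0.038]
side label_center 0.53 [268.0, 174.8, 273.5, 206.4] 99 [0.45  0.032]
side stand 0.65 [260.1, 187.9, 280.3, 212.9] 458 [0.442 0.074]
side tray 0.56 [210.0, 147.4, 256.4, 185.9] 1407 [ 0.597 -0.085]
side tray 0.44 [259.0, 131.3, 289.1, 142.4] 183 [ 0.495 -0.303]
side full_tray 0.79 [176.7, 182.8, 241.7, 233.8] 2074 [0.597 0.135]
side slot_mouth 0.9 [206.9, 146.3, 252.1, 189.1] 1501 [ 0.6   -0.087]
```

View pics/topc.png

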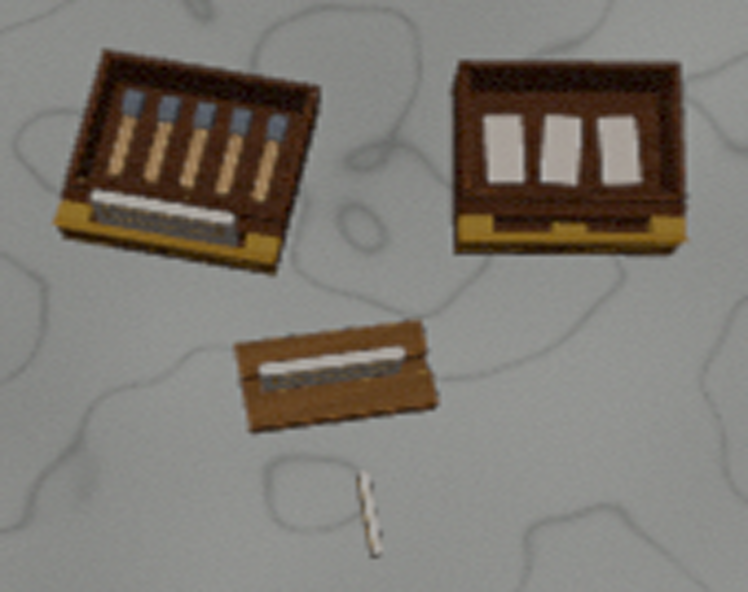

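View pics/sidec.png

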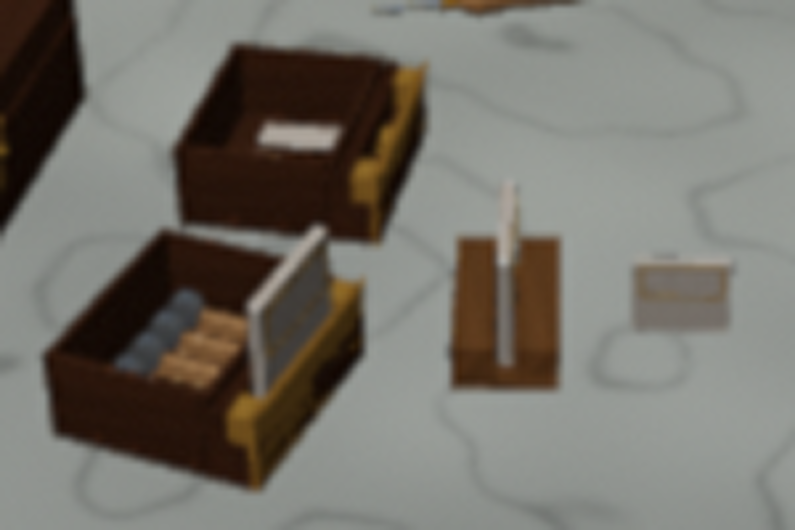

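```bash
python3 - <<'E'
from h import *
c=np.load("top_cal.npy",allow_pickle=True).item()
def crop(p): p=np.array(p,float); return (p+.5)/[170*4.4/170,3.7]+[195,110]-.5
st=back(crop([[236,345],[423,320],[438,407],[251,431]]),0.028,c)
print("stand",st.round(4)[:,:2].tolist(),st.mean(0))
print(np.degrees(np.arctan2(st[0]-st[1],1)[1]), [np.degrees(np.arctan2(-(a-b)[0],(a-b)[1])) for a,b in ((st[0],st[1]),(st[3],st[2]))])
lt=back(crop([[258,365],[405,350]]),0.078,c); print("labeltop",lt.round(4),np.linalg.norm(lt[0]-lt[1]))
tr=back(crop([[457,64],[682,64],[688,235],[455,240]]),0.055,c);print("tray",tr.round(4)[:,:2].tolist(),tr.mean(0))
s=r.get_state(); Rm=R.from_euler('xyz',s["ee_rot"]).as_matrix();print(Rm.round(3))
w=r.calibration("wrist");M=cv2.Rodrigues(np.array(w["rvec"],float))[0];print("cam in tool",Rm.T@(-M.T@np.array(w["tvec"],float).ravel()-s["tool_pos"]),(Rm.T@M.T).round(3))
E
```

```text
stand [[0.4667, 0.0998], [0.4829, -0.0083], [0.4225, -0.0153], [0.4073, 0.0916]] [0.44481758 0.04194545 0.028     ]
6.166431444864897 [np.float64(8.549147545460947), np.float64(8.094729560952596)]
labeltop [[0.4435 0.0865 0.078 ]
 [0.4525 0.0056 0.078 ]] 0.08134689369514586
tray [[0.6583, -0.0309], [0.6569, -0.1622], [0.5344, -0.1589], [0.5324, -0.026]] [ 0.59549308 -0.09450226  0.055     ]
[[ 0.     0.377 -0.926]
 [-0.    -0.926 -0.377]
 [-1.     0.     0.   ]]
cam in tool [-1.43159961e-01 -1.17141988e-04 -7.39238228e-02] [[ 0.    -0.289  0.957]
 [ 1.     0.    -0.   ]
 [-0.     0.957  0.289]]
```

```bash
cat > go.py <<'E'
import sys
from h import *
# target x y z a(deg): tool down, tool y at heading a
def tgt(a):
    a=np.radians(a);c,s=np.cos(a),np.sin(a)
    return np.array([[0,c,s],[0,s,-c],[-1,0,0]])
def delta(x,y,z,a):
    st=r.get_state();Rm=R.from_euler('xyz',st["ee_rot"]).as_matrix()
    d=Rm.T@(np.array([x,y,z])-st["tool_pos"]);rv=R.from_matrix(Rm.T@tgt(a)).as_rotvec(degrees=True)
    print("t",round(st["time_s"],2),"pos",st["tool_pos"].round(4),"F",st["ft_force"].round(1),"grip",round(st["grip_width"],4))
    print("shift",(d*1000).round(1),"turn",rv.round(2),"rows>=",max(np.linalg.norm(d)*1000/41.7,np.linalg.norm(rv)/7.16).round(1))
if __name__=="__main__": delta(*map(float,sys.argv[1:5]))
E
python3 -m crank '[[[0,-28,-24],[-5,0,0]],[[0,-56,-48],[-10,0,0]],[[0,-84,-72],[-15,0,0]],[[0,-112,-96],[-20,0,0]],[[0,-140,-120],[-25,0,0]]]' 0.3
python3 go.py 0.38 0.04 0.23 8.4
```

```text
time_s: 1.17
tool_pos: [0.2565, -0.3097, 0.2313]
ee_rot: [1.555, 1.57, -0.76]
ft_force: [1.3, 0.0, -0.4]
grip_width: 0.0597
t 1.17 pos [ 0.2565 -0.3097  0.2313] F [ 1.3  0.  -0.4] grip 0.0597
shift [   1.2 -146.  -340.9] turn [-5.103e+01  1.000e-02 -2.000e-02] rows>= 8.9
```

```bash

python3 -m crank '[[[0,-15,-34],[-5.1,0,0]],[[0,-30,-68],[-10.2,0,0]],[[0,-45,-102],[-15.3,0,0]],[[0,-60,-136],[-20.4,0,0]],[[0,-75,-170],[-25.5,0,0]]]'
python3 go.py 0.38 0.04 0.23 8.4
```

```text
time_s: 1.58
tool_pos: [0.3165, -0.1322, 0.2315]
ee_rot: [1.323, 1.569, -0.542]
ft_force: [1.1, -0.3, 0.7]
grip_width: 0.0599
t 1.58 pos [ 0.3165 -0.1322  0.2315] F [ 1.1 -0.3  0.7] grip 0.0599
shift [   1.4   10.7 -183.2] turn [-25.31   0.04  -0.08] rows>= 4.4
```

```bash
true
python3 -m crank '[[[0,2,-37],[-5.1,0,0]],[[0,4,-74],[-10.2,0,0]],[[0,6,-110],[-15.3,0,0]],[[0,8,-147],[-20.4,0,0]],[[0,11,-183],[-25.3,0,0]]]'
python3 go.py 0.38 0.04 0.23 8.4
cat > look.py <<'E'
import sys
from h import *
tag=sys.argv[1]
c=r.calibration("wrist"); s=r.get_state(); im=r.read_camera("wrist")
np.save(f"pics/w_{tag}_cal.npy",c,allow_pickle=True); cv2.imwrite(f"pics/w_{tag}.png",im[:,:,::-1])
print(s["time_s"],s["tool_pos"],np.abs(s["joint_vel"]).max())
E
python3 look.py 1
```

```text
time_s: 2.0
tool_pos: [0.3804, 0.0418, 0.2318]
ee_rot: [1.112, 1.568, -0.307]
ft_force: [0.8, -0.8, -0.3]
grip_width: 0.0596
t 2.0 pos [0.3804 0.0418 0.2318] F [ 0.8 -0.8 -0.3] grip 0.0596
shift [ 1.8 -0.7  1.7] turn [ 0.27  0.07 -0.14] rows>= 0.1
2.0 [0.38044543 0.04177134 0.23182799] 1.0828214271057013
```

View pics/w_1.png

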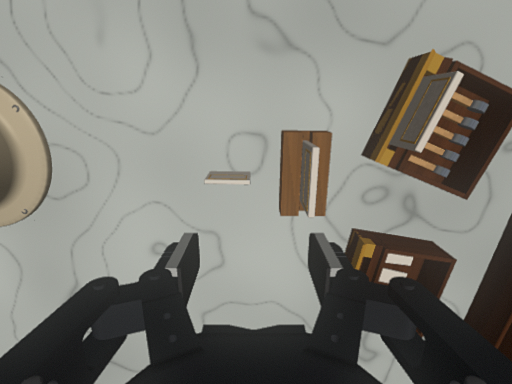

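```bash
python3 - <<'E'
import cv2
im=cv2.imread("pics/w_1.png")
cv2.imwrite("pics/w_1c.png",cv2.resize(im[115:235,190:350],None,fx=5,fy=5,interpolation=cv2.INTER_CUBIC))
E
```

```text
(no output)
```

View pics/w_1c.png

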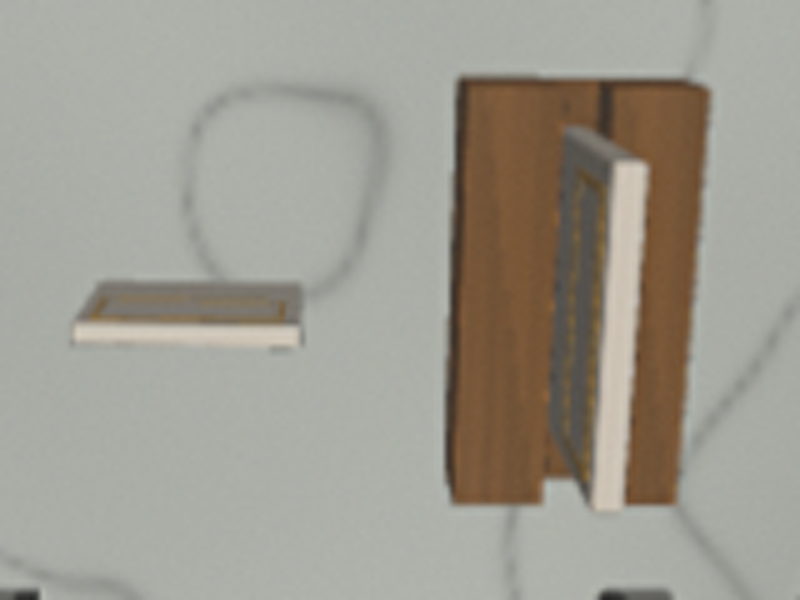

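```bash
python3 -m crank '[[[1,0,1],[0,0,0]],[[1,0,1],[0,0,0]]]'
python3 look.py 2; python3 - <<'E'
import cv2
im=cv2.imread("pics/w_2.png")
cv2.imwrite("pics/w_2c.png",cv2.resize(im[120:225,270:340],None,fx=8,fy=5.7,interpolation=cv2.INTER_CUBIC))
cv2.imwrite("pics/w_2t.png",cv2.resize(im[210:310,340:470],None,fx=6,fy=6,interpolation=cv2.INTER_CUBIC))
E
```

```text
time_s: 2.22
tool_pos: [0.3817, 0.046, 0.2302]
ee_rot: [2.282, 1.568, 0.874]
ft_force: [0.1, -0.6, -0.2]
grip_width: 0.0599
2.2167 [0.3816676  0.04604181 0.23015127] 0.05251287454065063
```

View pics/w_2c.png

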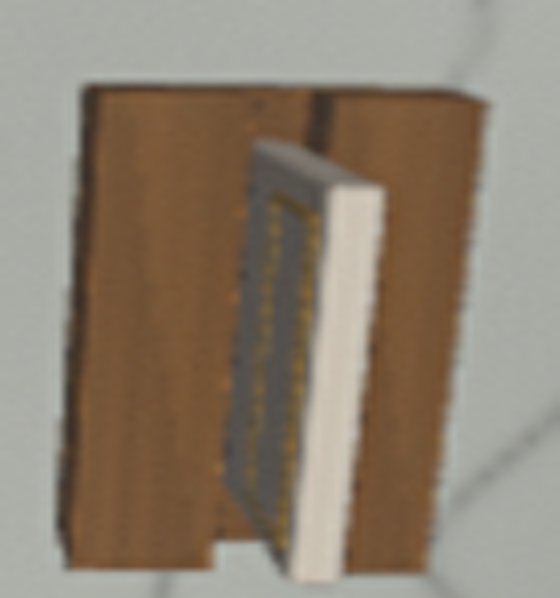

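View pics/w_2t.png

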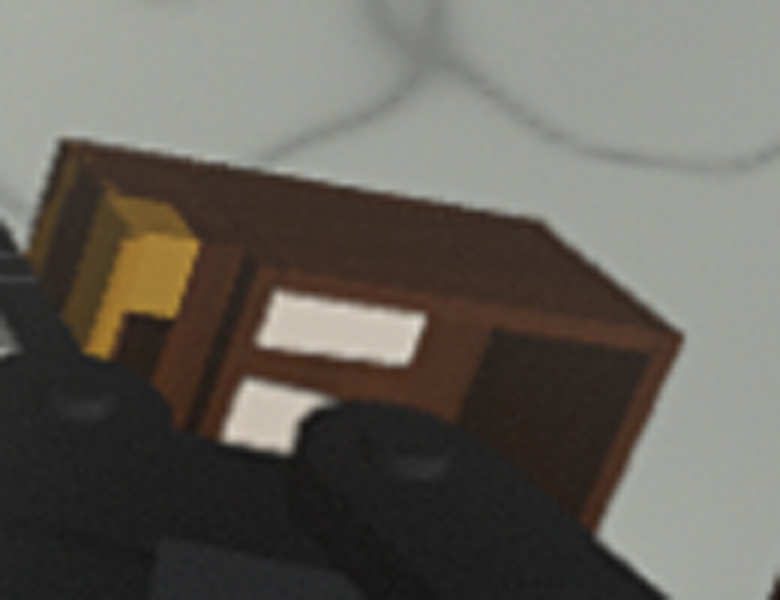

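```bash
python3 - <<'E'
from h import *
c=np.load("pics/w_2_cal.npy",allow_pickle=True).item()
f=lambda p:(np.array(p,float)+.5)/[8,5.7]+[270,120]-.5
L=back(f([[328,183],[386,186],[341,582],[288,578]]),.078,c);print(L.round(4));print(L.mean(0), np.linalg.norm(L[0]-L[3]),np.linalg.norm(L[0]-L[1]))
d=L[0]+L[1]-L[2]-L[3];print("yaw",np.degrees(np.arctan2(-d[0],d[1])))
S=back(f([[88,90],[487,103],[428,572],[70,568]]),.028,c);print(S.round(4),S.mean(0));d=S[0]+S[1]-S[2]-S[3];print("yaw",np.degrees(np.arctan2(-d[0],d[1])),np.linalg.norm(S[0]-S[3]),np.linalg.norm(S[0]-S[1]))
E
python3 go.py 0.447 0.045 0.15 8.3
```

```text
[[0.4374 0.085  0.078 ]
 [0.4451 0.0857 0.078 ]
 [0.4569 0.0073 0.078 ]
 [0.4492 0.0069 0.078 ]]
[0.44715022 0.0462395  0.078     ] 0.07901037065307716 0.0077543723721820255
yaw 8.535249967592254
[[ 0.4084  0.0928  0.028 ]
 [ 0.4691  0.1002  0.028 ]
 [ 0.4854 -0.0068  0.028 ]
 [ 0.4263 -0.0154  0.028 ]] [0.44730343 0.04271963 0.028     ]
yaw 9.013056102178108 0.10965497148670413 0.061146898216326094
t 2.27 pos [0.3816 0.0451 0.2303] F [ 0.1 -0.9  0.3] grip 0.0598
shift [80.4 64.4 10.7] turn [ 0.93 -0.1  -0.14] rows>= 2.5
```

```bash
python3 -m crank '[[[20,22,4],[0,0,0]],[[40,44,7],[0.5,0,0]],[[70,64,11],[0.5,0,0]],[[75,64.5,11],[0.5,0,0]],[[80,64.5,11],[0.5,0,0]]]'
python3 go.py 0.4472 0.0455 0.0415 8.6
```

```text
time_s: 2.68
tool_pos: [0.4465, 0.0431, 0.1487]
ee_rot: [-2.516, 1.568, 2.345]
ft_force: [-0.1, 0.6, 0.4]
grip_width: 0.06
t 2.68 pos [0.4465 0.0431 0.1487] F [-0.1  0.6  0.4] grip 0.06
shift [107.3   1.2  -2. ] turn [-0.07 -0.11  0.08] rows>= 2.6
```

```bash
python3 -m crank '[[[25,1,-2],[0,0,0]],[[55,1.2,-2],[0,0,0]],[[85,1.2,-2],[0,0,0]],[[104,1.2,-2],[0,0,0]],[[107,1.2,-2],[0,0,0]]]'
python3 go.py 0.4472 0.0455 0.0415 8.6; python3 look.py 3
```

```text
time_s: 3.1
tool_pos: [0.445, 0.0446, 0.0396]
ee_rot: [-1.974, 1.565, 2.886]
ft_force: [0.3, -0.1, -0.2]
grip_width: 0.06
t 3.1 pos [0.445  0.0446 0.0396] F [ 0.3 -0.1 -0.2] grip 0.06
shift [-1.9  2.3 -0.6] turn [-0.18 -0.14  0.33] rows>= 0.1
3.1 [0.44504662 0.04455467 0.03962555] 0.03425941658927408
```

View pics/w_3.png

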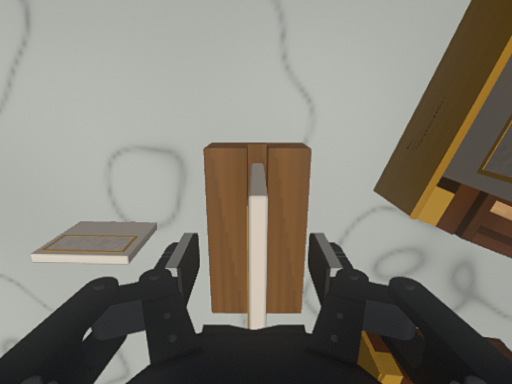

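```bash
python3 -m crank '[[[-1.7,2.2,-0.6],[0,0,0.3]],[[-1.7,2.2,-0.6],[0,0,0.3]]]'
python3 -m crank '[[[0,0,0],[0,0,0]],[[0,0,0],[0,0,0]],[[0,0,0],[0,0,0]],[[0,0,0],[0,0,0]],[[0,0,0],[0,0,0]]]' 1 30
python3 go.py 0.4472 0.0455 0.0415 8.6
```

```text
time_s: 3.32
tool_pos: [0.4497, 0.0453, 0.0455]
ee_rot: [1.809, 1.564, 0.385]
ft_force: [0.8, 0.4, -1.0]
grip_width: 0.0597
time_s: 3.73
tool_pos: [0.449, 0.0452, 0.0458]
ee_rot: [1.915, 1.566, 0.49]
ft_force: [-4.0, -0.6, 3.5]
grip_width: 0.0074
t 3.73 pos [0.449  0.0452 0.0458] F [-4.  -0.6  3.5] grip 0.0074
shift [ 4.3 -1.8 -0.6] turn [-0.21 -0.08 -0.24] rows>= 0.1
```

```bash
python3 -m crank '[[[0,0,0],[0,0,0]],[[-10,0,0],[0,0,0]],[[-30,0,0],[0,0,0]],[[-65,0,0],[0,0,0]],[[-100,0,0],[0,0,0]]]' 1 70
python3 go.py 0.50 -0.15 0.20 0
```

```text
time_s: 4.15
tool_pos: [0.4477, 0.045, 0.1466]
ee_rot: [2.408, 1.568, 0.983]
ft_force: [0.4, 0.5, 0.1]
grip_width: 0.0071
t 4.15 pos [0.4477 0.045  0.1466] F [0.4 0.5 0.1] grip 0.0071
shift [-53.7  23.3 200.5] turn [ 8.4  -0.11 -0.09] rows>= 5.0
```

```bash
python3 -m crank '[[[-20,4,30],[1.7,0,0]],[[-40,9,70],[3.4,0,0]],[[-52,14,110],[5,0,0]],[[-53,19,150],[7,0,0]],[[-53,22,185],[8.4,0,0]]]'
python3 -m crank '[[[0,0,15],[0,0,0]],[[0,0,15],[0,0,0]],[[0,0,15],[0,0,0]]]'
python3 look.py 4
```

```text
time_s: 4.57
tool_pos: [0.4973, -0.1372, 0.2016]
ee_rot: [1.732, 1.566, 0.159]
ft_force: [0.6, -0.4, -1.6]
grip_width: 0.0069
time_s: 4.82
tool_pos: [0.4971, -0.1527, 0.2017]
ee_rot: [1.826, 1.566, 0.252]
ft_force: [-0.3, 0.0, -1.6]
grip_width: 0.0071
4.8167 [ 0.49713631 -0.15267936  0.20174882] 0.038227379836465875
```

View pics/w_4.png

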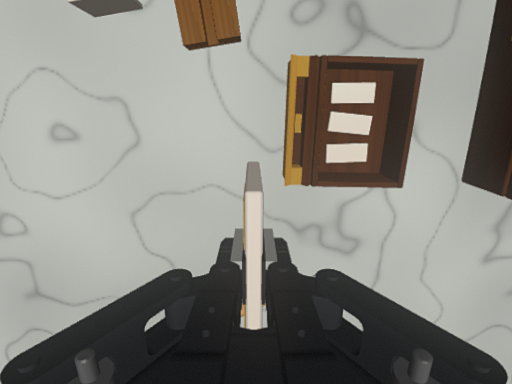

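```bash
python3 - <<'E'
import cv2
im=cv2.imread("pics/w_4.png")
cv2.imwrite("pics/w_4c.png",cv2.resize(im[45:200,275:430],None,fx=5,fy=3.85,interpolation=cv2.INTER_CUBIC))
cv2.imwrite("pics/w_4s.png",cv2.resize(im[48:194,278:332],None,fx=8,fy=4,interpolation=cv2.INTER_CUBIC))
cv2.imwrite("pics/w_4l.png",cv2.resize(im[155:335,225:285],None,fx=8,fy=3.3,interpolation=cv2.INTER_CUBIC))
E
```

```text
(no output)
```

View pics/w_4c.png

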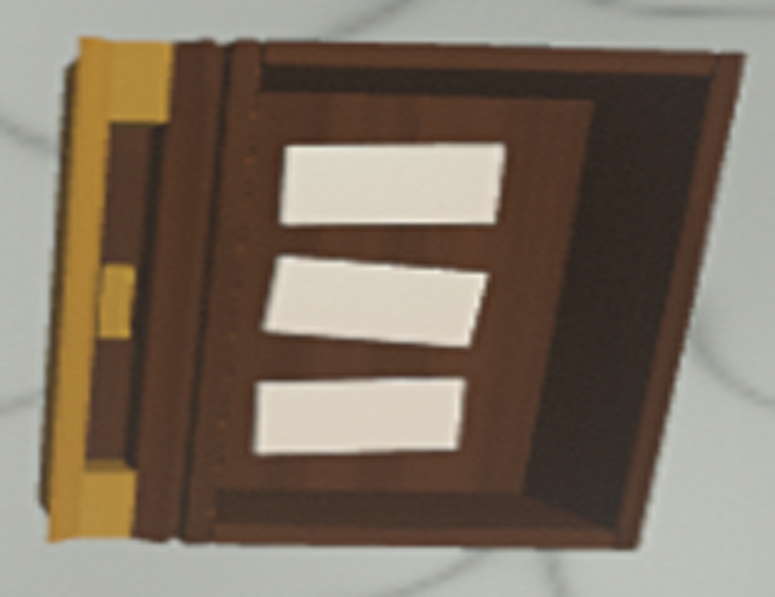

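View pics/w_4s.png

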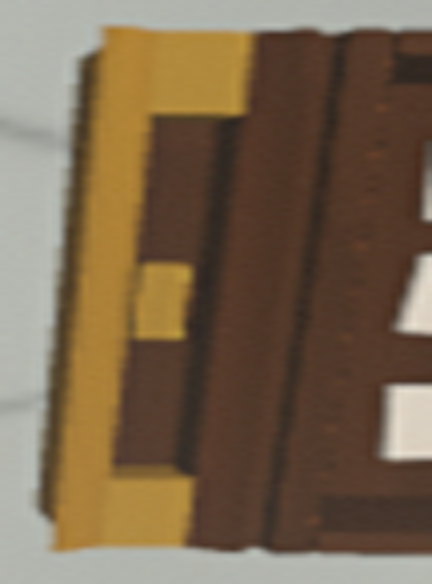

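View pics/w_4l.png

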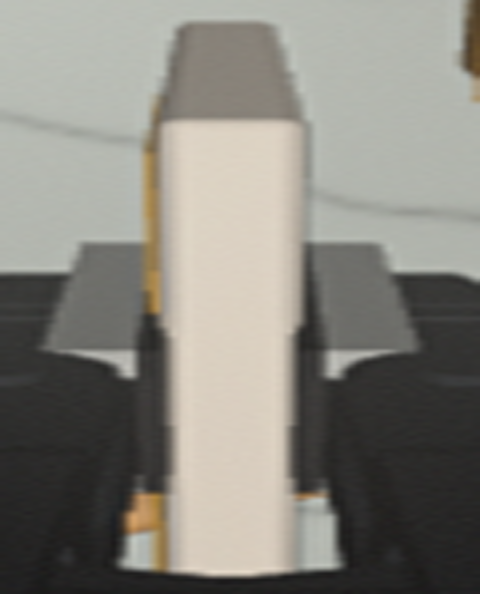

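```bash
python3 - <<'E'
from h import *
c=np.load("pics/w_4_cal.npy",allow_pickle=True).item()
fc=lambda p:(np.array(p,float)+.5)/[5,3.85]+[275,45]-.5
fs=lambda p:(np.array(p,float)+.5)/[8,4]+[278,48]-.5
fl=lambda p:(np.array(p,float)+.5)/[8,3.3]+[225,155]-.5
def yaw(a,b): d=a-b; return np.degrees(np.arctan2(-d[0],d[1])).round(2)
B=back(fc([[745,55],[637,548]]),.055,c);print("back",B.round(4),B.mean(0).round(4),yaw(*B),np.linalg.norm(B[0]-B[1]))
for z in(.054,.055):
  O=back(fs([[103,28],[55,550]]),z,c);print("lip outer",z,O.round(4)[:,:2].tolist(),O.mean(0).round(4),yaw(*O),np.linalg.norm(O[0]-O[1]))
for z in(.048,):
  O=back(fs([[152,30],[106,550]]),z,c);print("lip crease",z,O.round(4)[:,:2].tolist(),O.mean(0).round(4),yaw(*O),np.linalg.norm(O[0]-O[1]))
for z in(.048,.054):
  O=back(fs([[148,113],[113,470]]),z,c);print("slot ends L",z,O.round(4)[:,:2].tolist(),O.mean(0).round(4),yaw(*O),np.linalg.norm(O[0]-O[1]))
  O=back(fs([[244,115],[191,470]]),z,c);print("slot ends R",z,O.round(4)[:,:2].tolist(),O.mean(0).round(4),yaw(*O),np.linalg.norm(O[0]-O[1]))
K=back(fs([[136,262],[192,262],[187,338],[133,338]]),.038,c);print("clip",K.round(4),K.mean(0).round(4),np.linalg.norm(K[0]-K[3]))
tcp=np.array([ 0.49713631,-0.15267936,0.20174882])
L=back(fl([[162,120],[304,120]]),tcp[2]+.0322,c);print("label far top",L.round(4),np.linalg.norm(L[0]-L[1]), L.mean(0)-tcp)
L2=back(fl([[162,568],[298,568]]),tcp[2]+.0322,c);print(L2.round(4))
F=back(fl([[178,23],[278,23]]),tcp[2]-.0378,c);print("foot far",F.round(4),F.mean(0)-tcp,np.linalg.norm(F[0]-F[1]))
s=r.get_state();Rm=R.from_euler('xyz',s["ee_rot"]).as_matrix();print(Rm.round(4),np.degrees(np.arctan2(Rm[1,1],Rm[0,1])))
E
```

```text
back [[ 0.6627 -0.033   0.055 ]
 [ 0.6598 -0.1613  0.055 ]] [ 0.6613 -0.0971  0.055 ] -1.29 0.12826754887936173
lip outer 0.054 [[0.5339, -0.03], [0.5317, -0.1589]] [ 0.5328 -0.0945  0.054 ] -0.99 0.12894275028584187
lip outer 0.055 [[0.5338, -0.0302], [0.5316, -0.1587]] [ 0.5327 -0.0944  0.055 ] -0.99 0.1284996162011287
lip crease 0.048 [[0.5407, -0.0295], [0.5395, -0.1606]] [ 0.5401 -0.095   0.048 ] -0.54 0.13117712107464866
slot ends L 0.048 [[0.5409, -0.0484], [0.5396, -0.1383]] [ 0.5403 -0.0933  0.048 ] -0.81 0.08987730843527984
slot ends R 0.048 [[0.5528, -0.0489], [0.5502, -0.1383]] [ 0.5515 -0.0936  0.048 ] -1.71 0.08949222522335393
slot ends L 0.054 [[0.54, -0.049], [0.5388, -0.1371]] [ 0.5394 -0.093   0.054 ] -0.81 0.08806147735916846
slot ends R 0.054 [[0.5517, -0.0495], [0.5491, -0.1371]] [ 0.5504 -0.0933  0.054 ] -1.71 0.08768417415395706
clip [[ 0.5422 -0.0843  0.038 ]
 [ 0.5496 -0.0843  0.038 ]
 [ 0.5498 -0.1041  0.038 ]
 [ 0.5425 -0.1041  0.038 ]] [ 0.546  -0.0942  0.038 ] 0.01981115219445043
label far top [[ 0.494  -0.112   0.2339]
 [ 0.5013 -0.112   0.2339]] 0.0073428686166613286 [0.0005079  0.04064843 0.0322    ]
[[ 0.4931 -0.1811  0.2339]
 [ 0.5014 -0.1811  0.2339]]
foot far [[ 0.4936 -0.1127  0.1639]
 [ 0.5017 -0.1128  0.1639]] [ 0.00050358  0.03993763 -0.0378    ] 0.008176404038885051
[[ 0.0048  1.     -0.0018]
 [ 0.0013 -0.0018 -1.    ]
 [-1.      0.0048 -0.0013]] -0.10444828012811587
```

```bash
python3 go.py 0.5455 -0.0942 0.14 -1
```

```text
t 4.87 pos [ 0.4972 -0.1518  0.2017] F [-0.8  0.4 -0.5] grip 0.007
shift [ 62.   47.9 -57.6] turn [ 0.9  -0.08 -0.27] rows>= 2.3
```

```bash
python3 -m crank '[[[10,16,-19],[0.3,0,-0.2]],[[25,33,-38],[0.9,0,-0.27]],[[45,47,-57],[0.9,0,-0.27]],[[58,48,-57.6],[0.9,0,-0.27]],[[62,48,-57.6],[0.9,0,-0.27]]]'
python3 -m crank '[[[0,0,0],[0,0,0]]]'
python3 go.py 0.5455 -0.0942 0.105 -1
```

```text
time_s: 5.28
tool_pos: [0.5446, -0.0915, 0.1373]
ee_rot: [-2.076, 1.566, 2.622]
ft_force: [-0.0, -0.4, -1.6]
grip_width: 0.0067
time_s: 5.37
tool_pos: [0.5439, -0.0908, 0.1366]
ee_rot: [-1.96, 1.564, 2.74]
ft_force: [0.6, -0.1, -1.1]
grip_width: 0.0067
t 5.37 pos [ 0.5439 -0.0908  0.1366] F [ 0.6 -0.1 -1.1] grip 0.0067
shift [31.6  1.8  3.5] turn [ 0.31 -0.15  0.36] rows>= 0.8
```

```bash
python3 -m crank '[[[10,1.8,3.5],[0.3,0,0.3]],[[22,1.8,3.5],[0.3,0,0.3]],[[30,1.8,3.5],[0.3,0,0.3]],[[31,1.8,3.5],[0.3,0,0.3]],[[31,1.8,3.5],[0.3,0,0.3]]]'
python3 go.py 0.5455 -0.0942 0.1 -1
python3 look.py 5; python3 - <<'E'
from h import *
im=r.read_camera("top");cv2.imwrite("pics/t5.png",im[:,:,::-1])
im=r.read_camera("side");cv2.imwrite("pics/s5.png",cv2.resize(im[100:250,160:310,::-1],None,fx=4,fy=4,interpolation=cv2.INTER_CUBIC))
E
```

```text
time_s: 5.78
tool_pos: [0.545, -0.0945, 0.1049]
ee_rot: [-2.439, 1.567, 2.255]
ft_force: [-0.3, -0.8, -1.0]
grip_width: 0.0066
t 5.78 pos [ 0.545  -0.0945  0.1049] F [-0.3 -0.8 -1. ] grip 0.0066
shift [ 4.9  0.5 -0.3] turn [-0.03 -0.17  0.14] rows>= 0.1
5.7833 [ 0.5449676  -0.0944685   0.10486016] 0.022262015409248402
```

View pics/w_5.png

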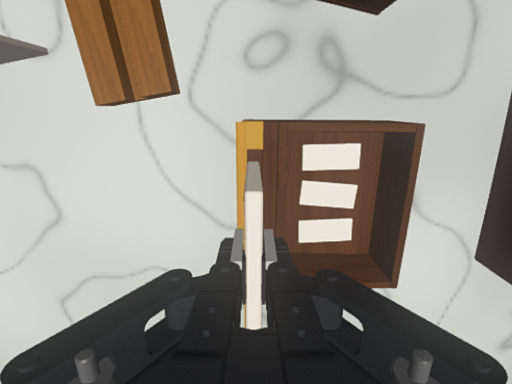

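View pics/s5.png

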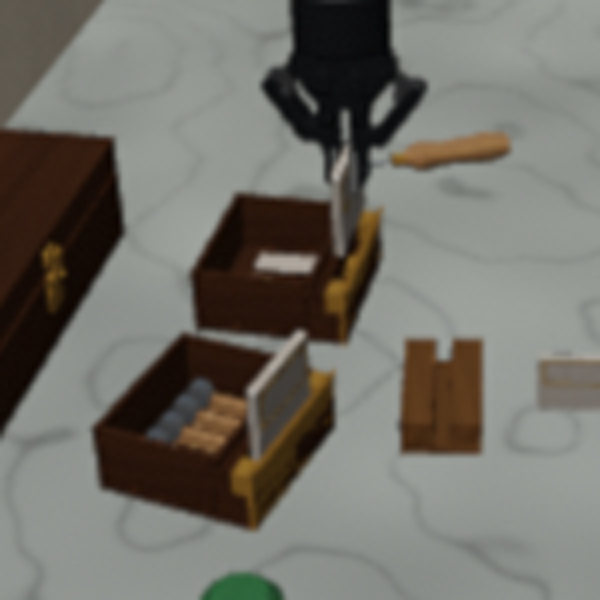

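```bash
python3 -m crank '[[[4,0.5,-0.3],[0,-0.1,0]],[[8,0.5,-0.3],[0,-0.1,0]],[[12,0.5,-0.3],[0,-0.1,0]],[[15,0.5,-0.3],[0,-0.1,0]],[[16,0.5,-0.3],[0,-0.1,0]]]'
python3 go.py 0.5455 -0.0942 0.08 -1
```

```text
time_s: 6.35
tool_pos: [0.5459, -0.094, 0.0893]
ee_rot: [-2.186, 1.569, 2.509]
ft_force: [1.5, -0.5, -0.7]
grip_width: 0.0072
t 6.35 pos [ 0.5459 -0.094   0.0893] F [ 1.5 -0.5 -0.7] grip 0.0072
shift [ 9.3 -0.4  0.2] turn [ 0.   -0.05  0.07] rows>= 0.2
```

```bash
python3 -m crank '[[[2.5,-0.2,0.2],[0,0,0]],[[5,-0.2,0.2],[0,0,0]],[[7.5,-0.2,0.2],[0,0,0]],[[9.5,-0.2,0.2],[0,0,0]],[[9.5,-0.2,0.2],[0,0,0]]]'
python3 go.py 0.5455 -0.0942 0.0678 -1
```

```text
time_s: 6.77
tool_pos: [0.5455, -0.0942, 0.0793]
ee_rot: [-2.048, 1.569, 2.647]
ft_force: [-0.2, -0.2, 0.0]
grip_width: 0.0072
t 6.77 pos [ 0.5455 -0.0942  0.0793] F [-0.2 -0.2  0. ] grip 0.0072
shift [11.5  0.   0.1] turn [-0.   -0.06  0.11] rows>= 0.3
```

```bash
python3 -m crank '[[[1.2,0,0],[0,0,0]],[[2.4,0,0],[0,0,0]],[[3.6,0,0],[0,0,0]],[[4.8,0,0],[0,0,0]],[[6,0,0],[0,0,0]]]' 1 90
python3 go.py 0.5455 -0.0942 0.0678 -1
```

```text
time_s: 7.18
tool_pos: [0.5456, -0.0942, 0.0739]
ee_rot: [-2.094, 1.569, 2.601]
ft_force: [-2.4, 0.9, 4.4]
grip_width: 0.0071
t 7.18 pos [ 0.5456 -0.0942  0.0739] F [-2.4  0.9  4.4] grip 0.0071
shift [ 6.1 -0.1  0. ] turn [-0.   -0.05  0.09] rows>= 0.1
```

```bash
python3 -m crank '[[[1,0,0],[0,0,0]],[[2,0,0],[0,0,0]],[[3,0,0],[0,0,0]],[[4,0,0],[0,0,0]],[[4.5,0,0],[0,0,0]]]'
python3 go.py 0.5455 -0.0942 0.0678 -1
```

```text
time_s: 7.6
tool_pos: [0.5457, -0.0942, 0.07]
ee_rot: [-2.14, 1.569, 2.555]
ft_force: [-3.9, 0.6, 6.9]
grip_width: 0.0069
t 7.6 pos [ 0.5457 -0.0942  0.07  ] F [-3.9  0.6  6.9] grip 0.0069
shift [ 2.2 -0.2  0. ] turn [ 0.   -0.05  0.07] rows>= 0.1
```

```bash
python3 -m crank '[[[0.5,-0.5,0],[0,0,0]],[[1,-0.5,0],[0,0,0]],[[1.5,-0.5,0],[0,0,0]],[[2,-0.5,0],[0,0,0]],[[2,-0.5,0],[0,0,0]]]'
python3 go.py 0.5455 -0.0942 0.0678 -1
```

```text
time_s: 8.02
tool_pos: [0.5456, -0.0942, 0.0691]
ee_rot: [3.058, 1.57, 1.47]
ft_force: [-3.5, 2.1, 7.7]
grip_width: 0.0067
t 8.02 pos [ 0.5456 -0.0942  0.0691] F [-3.5  2.1  7.7] grip 0.0067
shift [ 1.3 -0.1  0. ] turn [ 0.   -0.04 -0.  ] rows>= 0.0
```

```bash
python3 -m crank '[[[1.4,-0.3,0],[0,0,0]],[[1.8,-0.3,0],[0,0,0]],[[2.2,-0.3,0],[0,0,0]],[[2.6,-0.3,0],[0,0,0]],[[2.6,-0.3,0],[0,0,0]]]'
python3 go.py 0.5455 -0.0942 0.0678 -1
```

```text
time_s: 8.43
tool_pos: [0.5456, -0.0942, 0.068]
ee_rot: [1.982, 1.57, 0.394]
ft_force: [-5.4, 0.9, 10.5]
grip_width: 0.0067
t 8.43 pos [ 0.5456 -0.0942  0.068 ] F [-5.4  0.9 10.5] grip 0.0067
shift [ 0.2 -0.1  0. ] turn [ 0.01 -0.03 -0.06] rows>= 0.0
```

```bash
python3 -m crank '[[[1.8,-0.3,0],[0,0,0]],[[2.2,-0.3,0],[0,0,0]],[[2.6,-0.3,0],[0,0,0]],[[3,-0.3,0],[0,0,0]],[[3,-0.3,0],[0,0,0]]]'
python3 go.py 0.5455 -0.0942 0.0678 -1
```

```text
time_s: 8.85
tool_pos: [0.5458, -0.0942, 0.0679]
ee_rot: [1.656, 1.568, 0.068]
ft_force: [-10.1, 2.0, 20.3]
grip_width: 0.0063
t 8.85 pos [ 0.5458 -0.0942  0.0679] F [-10.1   2.   20.3] grip 0.0063
shift [ 0.1 -0.3  0. ] turn [ 0.01 -0.01 -0.14] rows>= 0.0
```

```bash
python3 look.py 6; python3 - <<'E'
from h import *
im=r.read_camera("side");cv2.imwrite("pics/s6.png",cv2.resize(im[130:220,190:290,::-1],None,fx=6,fy=6,interpolation=cv2.INTER_CUBIC))
w=cv2.imread("pics/w_6.png");cv2.imwrite("pics/w_6c.png",cv2.resize(w[90:340,190:330],None,fx=5,fy=2.4,interpolation=cv2.INTER_CUBIC))
E
```

```text
8.85 [ 0.5457578  -0.09419099  0.06794095] 0.0010120325285391707
```

View pics/w_6.png

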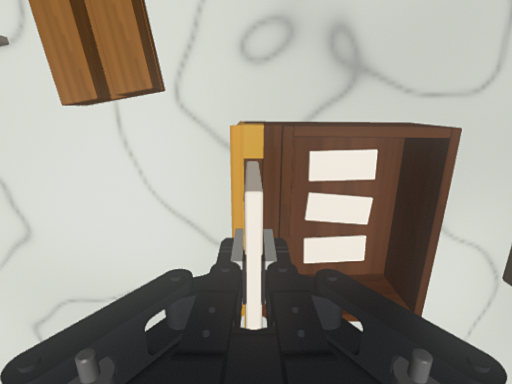

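View pics/w_6c.png

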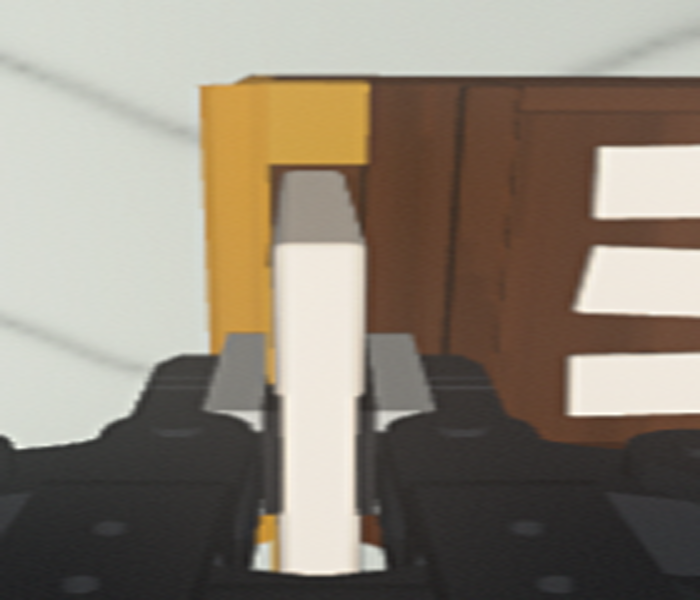

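View pics/s6.png

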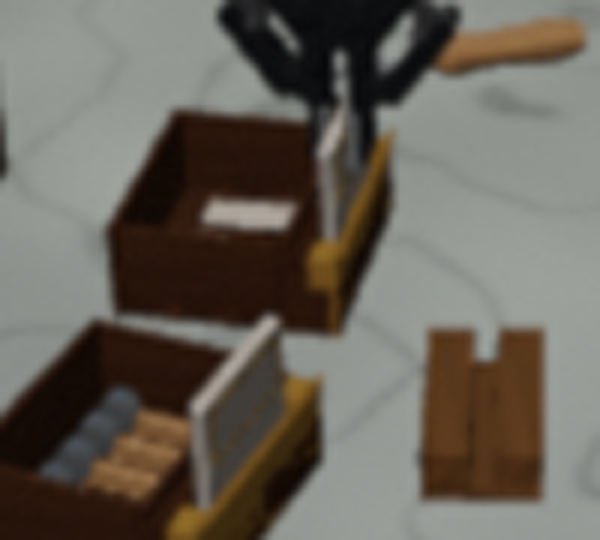

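```bash
python3 -m crank '[[[2.5,-0.2,0],[0,0,0]],[[2.5,-0.2,0],[0,0,0]],[[2.5,-0.2,0],[0,0,0]]]'
python3 go.py 0.5455 -0.0942 0.0678 -1; python3 -c "
from station import r
s=r.get_state();print(s['ft_force'],s['tool_pos'])
if 11<s['ft_force'][2]<35: print(r.job_done())"
```

```text
time_s: 9.2
tool_pos: [0.5458, -0.0942, 0.068]
ee_rot: [1.574, 1.568, -0.014]
ft_force: [-9.9, 1.7, 18.7]
grip_width: 0.0069
t 9.2 pos [ 0.5458 -0.0942  0.068 ] F [-9.9  1.7 18.7] grip 0.0069
shift [ 0.2 -0.3  0. ] turn [ 0.02 -0.   -0.18] rows>= 0.0
[-9.89665726  1.7010048  18.67135004] [ 0.5457603  -0.09419794  0.0679816 ]
the job is handed in; nothing more can be done
None
```

The larger white label holder is now seated in the slot of the unlabelled tray, window outwards, and I handed the job in at 9.2 s while still pressing it down.

- **Choice:** I took the holder in the stand. The small plate lying near it and the one fixed in the full tray were the look-alikes. A close crop showed its brass-framed window facing the robot, so it needed no turning.
- **Insertion:** I lowered it in small steps. The upward force started at about 4 N on the clip, rose to about 10 N, then went to 20 N with no further downward movement, which is the slot's floor. At hand-in it was pressing with about 19 N down and still gripped with the 90 N I had set.
- **Height:** the centre of the holder works out at about 65 mm above the bench, which is fully home. This comes from the tool height and the offset I measured at the grasp. The last wrist picture showed no slip in the grip, and the holder standing between the lip and the tray.
- **Disagreement:** there was a sideways force of about 10 N along x at the end that I did not explain. It grew with the downward push and is probably the slot wall or the arm giving slightly. It is well under the 60 N limit.
- **Bystanders:** I never came near the awl, lever or insulator. I did not measure their positions again at the end.

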